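# Run the lathe tailstock centre up one turn and clamp it

### The job

Push the tailstock hand wheel of the lathe round by its handle through exactly one full turn, clockwise as seen when facing the wheel, without running past, so that the live centre comes up to the cue blank. Then push the quill clamp lever on top of the tailstock round to its stop, clockwise from above, to lock it. Only push, lightly, with the fingertips or the outside of the fingers, never grip anything, and leave the oil bottle, the chuck key and the parts box where they are.

Things in the scene. Friction and masses are not known exactly. Their poses are not given: they have to be found in the camera images.
- wheel_centre (a point): Centre of the outer face of the tailstock hand wheel, an aluminium disc 110 mm across, 16 mm thick, on a level axis 215 mm above the bench. Fixed to the lathe, does not turn: -y points out of the face, +y along the lathe to the chuck, z up, x level to the far side. Facing the wheel one looks along +y with +x to the right. Only the handle stands out of the face.
- lathe: Bench lathe with red tailstock, bolted down; origin on the bench 10 mm behind (+y) and below wheel_centre, same axes. Its chip tray reaches 20 mm out beyond the wheel's face, rim 24 mm high; the bed behind the face is 110 mm high. One turn of the wheel moves the quill with the live centre 4 mm, to the end of the cue blank.
- handle: Black handle fixed on the wheel's face, parallel to the wheel's axis and 42 mm from it. Round, 60 mm long, 17 mm thick at the wheel, 22 mm at 48 mm out, 17 mm at its free end. Origin: middle of its root, on the face; its own -y points out along it, its own +z from the wheel's axis to the handle; it turns with the wheel. May start at any angle.
- wheel (a joint): Turn of the wheel since the start, rad: 0 at the start, growing clockwise seen when facing the wheel (its top moves to +x of wheel_centre), 6.283 after one turn. No end stop either way; needs about 0.15 N m (3 to 4 N at the handle); stays where it is left.
- clamp (a joint): Quill clamp lever on top of the tailstock, rad. Starts slack, 0 to 0.3; 1.3 is its stop (clamped). Grows clockwise seen from above: the ball passes on the operator's side (-x of wheel_centre) from the wheel end towards the chuck. Needs about 0.15 N m (2 N at the ball); stays where it is left.
- clamp_ball: Black ball (origin: its centre), 25 mm in diameter, at the end of the clamp lever; 287 mm above the bench, 80 mm from the pivot axis. The lever's 10 mm steel arm rises to it from the pivot. Tailstock under the ball's path is at most 246 mm high.
- clamp_pivot (a point): Point on the upright pivot axis of the clamp lever, level with the ball's centre; fixed to the lathe, axes as wheel_centre, from which it lies 125 mm along +y. At joint 0 the ball lies from here 45 degrees between -x and -y; at 1.3 towards -x and 30 degrees to +y.
- oil_bottle: White oil bottle with a red cap, 56 mm in diameter, 120 mm high, loose, standing on the bench; origin at its foot. To be left alone.
- chuck_key: Steel T-shaped chuck key, 90 x 80 mm, 16 mm high, loose, lying on the bench; origin near its middle at its underside. To be left alone.
- parts_box: Clear plastic box of cue ferrules, 90 x 120 x 40 mm, open on top, loose on the bench; origin under its centre. To be left alone.

How it is judged:
On the way, in this order (a step that is already met when the one before it is completed fails the run):
1. the fingers push the handle, with the wheel near half a turn (contact force between the fingers and handle above 0.3 N and value of joint wheel between 2.2 and 4.2 rad).
2. the wheel stands one turn on (value of joint wheel between 6.08319 and 6.48319 rad), for 0.2 s.
3. then the clamp lever is pushed round to its stop (value of joint clamp above 1.15 rad), for 0.2 s.
At the end, for the whole second after the job is handed in: The wheel stands exactly one turn (6.28 rad, within 0.2 rad or 11 degrees) clockwise of where it began, the clamp lever within 0.15 rad of its stop at 1.3, and the bottle, key and box within 30 mm of where they stood (all of step 2 and value of joint clamp above 1.15 rad and distance of each of oil_bottle, chuck_key, parts_box from where it was at the start of the episode below 0.03 m); the robot touches nothing.
It fails at once if the wheel runs more than 0.35 rad past one turn (value of joint wheel above 6.63319 rad).
It fails at once if a bystander (oil bottle, chuck key, parts box) is lifted, carried or pushed away (distance of any of oil_bottle, chuck_key, parts_box from where it was at the start of the episode above 0.03 m).
It fails at once if the oil bottle is tipped (angle between oil_bottle's own z axis and vertical above 0.4 rad).
It fails at once if the handle or the lever is gripped or pushed hard (over 35 N on the handle, 50 N on the ball) (contact force between the fingers and handle above 35 N or contact force between the fingers and clamp_ball above 50 N).
It also fails if it takes over 64 s, if anything falls off the work surface, if the arm or the gripper's body presses on something with over 40 N, if the wrist force passes 120 N, or if a joint passes its speed limit or range.

### The arm

A 6-joint arm with a two-finger parallel gripper is mounted at the origin on the work surface. World frame = base frame: x ahead of the robot, y to its left, z up, the work surface at z = 0. Lengths are in m, angles in rad, forces in N, time in s.
With the tool pointing down it reaches from about 0.35 to 0.725 m from the base axis. Payload 6 kg.
Tool frame: the origin (TCP) lies between the finger pads; the fingertips stand 17 mm ahead of it and the grasp point (between the pads) lies 2 mm behind it; z points along the fingers, y is the line along which they close (so a half turn about z gives the same grasp; the last joint's range is limited). The gripper opens to 85 mm and grips with 20 to 120 N. Pads are 22 mm wide; open, the fingers measure 114 mm over their backs; the gripper's body (76 mm by 85 mm) begins 54 mm behind the grasp point. The pads swing forward as they close: fully open they stand 13 mm farther back than shut.
Start: joints at [-0.85, 0.04, 0.085, 0, -1.615, -0.334], TCP at [0.226, -0.556, 0.212] pointing down, gripper open.
Joint ranges: [-2.56, 2.56], [-1.29, 2.01], [-1.08, 1.49], [-3.29, 1.98], [-2.81, -0.18], [-2.99, 2.99]. Speed limits (rad/s): [2.57, 2.57, 3.01, 3.14, 3.14, 3.14].

### API

Orientations are given as a unit quaternion [x, y, z, w].
In Python, from cell import r gives the robot as it stands. Calls block until the motion is done:
- r.reach(position, orientation): joint-space move of the TCP to a pose.
- r.move_straight(position, rate=0.15, attitude=None, f_stop=None): straight line of the TCP; attitude=None keeps the orientation; rate is the mean speed in m/s. With f_stop (N) it stops when the force on the tool has changed by that much, and returns True; else False.
- r.move_j(angles): joint-space move.
- r.set_gripper(opening, effort=None): finger opening in m; effort is the grip in N (None keeps the last); returns when the fingers have stopped.
- r.hold(seconds).
- r.ik(position, orientation): joint angles nearest the present ones, or None.
- r.state(): the state.
- r.grab_frame(name): name is "scene" or "top"; returns a dict with "image" (384x512x3 uint8, blue, green, red), "depth" (384x512 float32, m along the optical axis (not along the pixel's ray), 0 where there is no reading), "K" (3x3 intrinsics, pixels), "view" (4x4, takes a point from world to camera coordinates). Camera axes: x right, y down, z forward; pixel columns grow to the right and rows downward; lengths in m; the calibration is good to about 2 mm. A picture is of the moment at which its call begins.
A pose or a line that the arm cannot do raises r.PlanningError and nothing moves.
- r.hand_in(): hands the job in; it is judged then, once.
The state is a dict: "time_s": time; "joints": joint angles; "joint_vel": joint speeds; "effort": joint torques, N m; "tcp_pos": TCP position; "tool_rot": TCP orientation; "contact_force": force on the tool from outside, world axes, zero at the start; "ft_torque": the same for the moment, N m; "finger_gap": finger opening in m; "gripper_force": force on a finger pad.
Only numpy, scipy, OpenCV 4.12 (cv2) and the standard library are available. Lean on these libraries where they do the work, as an engineer would, in place of code of your own. Each camera call takes 0.05 s, during which the arm holds its last target. There are 200 camera calls.

## Working session

There is one attempt and no reset: what is moved stays moved. The work goes in short steps, each a Python script; the robot and the scene stay as the last script left them, time stands still between calls to the robot, and variables do not carry over. Pictures are saved under pics/ and viewed, at most 10 in all, crops included, and the job is handed in when it is done.

```bash
mkdir -p pics
python3 - <<'E'
from cell import r
import cv2,numpy as np
for n in("scene","top"):
    f=r.grab_frame(n); np.savez(f"{n}0.npz",**f); cv2.imwrite(f"pics/{n}0.png",f["image"])
    print(n,f["K"].tolist(),np.round(np.linalg.inv(f["view"]),3).tolist())
print(r.state())
E
```

```text
scene [[346.7270580652624, 0.0, 255.70896637093185], [0.0, 346.7270580652624, 190.23296121514196], [0.0, 0.0, 1.0]] [[-0.664, 0.432, -0.61, 1.064], [0.748, 0.397, -0.532, 0.288], [0.012, -0.809, -0.587, 0.681], [0.0, 0.0, 0.0, 1.0]]
top [[474.8937414171097, 0.0, 257.9588084128719], [0.0, 474.8937414171097, 190.07449263123326], [0.0, 0.0, 1.0]] [[-0.009, -0.99, 0.139, 0.397], [-1.0, 0.009, -0.002, -0.166], [0.0, -0.139, -0.99, 1.152], [0.0, 0.0, 0.0, 1.0]]
{'time_s': 0.1, 'joints': array([-8.50282112e-01,  4.07935639e-02,  8.39377278e-02, -4.13274287e-04,
       -1.61549092e+00, -3.33691684e-01]), 'joint_vel': array([-0.00039369, -0.00070483,  0.0016662 ,  0.00332029, -0.00036842,
        0.00101508]), 'effort': array([-4.37418348e-03, -3.69345975e+01,  3.48284161e+01,  6.95174709e+00,
       -4.54087291e-03,  1.27915726e-06]), 'tcp_pos': array([ 0.22629768, -0.55535015,  0.21116896]), 'tool_rot': array([-1.92216508e-01,  9.81352215e-01,  7.73836112e-04, -2.11538732e-04]), 'contact_force': array([-0.32116288,  0.16300446,  0.31882345]), 'ft_torque': array([ 0.0182238 , -0.02175841, -0.009874  ]), 'gripper_force': 0.0, 'finger_gap': 0.08533941555593753}
```

View pics/scene0.png

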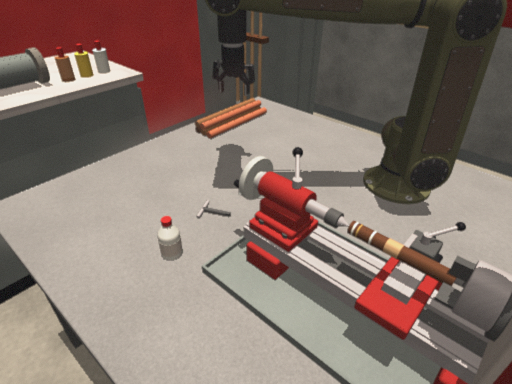

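View pics/top0.png

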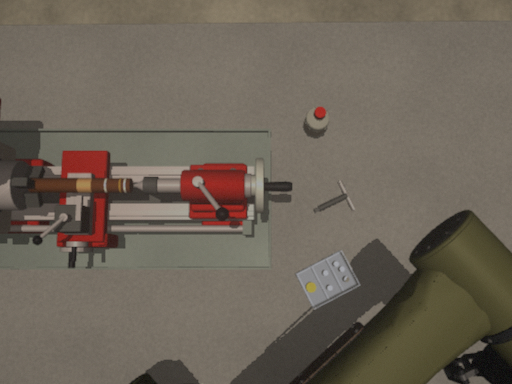

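The top view shows the wheel at about (260,185), the handle at (280,186) and the clamp ball at (222,213) with its pivot at (198,182). The bottle is at (318,120), the key at (335,200) and the box at (328,280). The lathe axis is close to world +y.

```bash
cat > h.py <<'E'
import numpy as np
def cloud(f):
    d=f["depth"];K=f["K"];v,u=np.mgrid[:d.shape[0],:d.shape[1]]
    p=np.stack([(u-K[0,2])*d/K[0,0],(v-K[1,2])*d/K[1,1],d],-1)
    T=np.linalg.inv(f["view"]); P=p@T[:3,:3].T+T[:3,3]; P[d==0]=np.nan
    return P
E
python3 - <<'E'
import numpy as np,cv2
from h import cloud
np.set_printoptions(precision=3,suppress=True)
t=dict(np.load("top0.npz"));s=dict(np.load("scene0.npz"))
P=cloud(t);Q=cloud(s)
print("handle top row187");print(P[186,250:296:3])
print("wheel col260");print(P[156:214:4,260])
g=t["image"].max(-1)
for nm,(a,b,c,d) in dict(ball=(208,220,216,230),handle=(178,194,268,296)).items():
    m=g[a:b,c:d]<45; X=P[a:b,c:d][m]; print(nm,m.sum(),np.nanmedian(X,0),np.nanmin(X,0),np.nanmax(X,0))
for nm,(a,b,c,d) in dict(bottle=(105,140,300,335),key=(175,216,310,358),box=(245,312,290,365)).items():
    X=P[a:b,c:d].reshape(-1,3);X=X[X[:,2]>.008];print(nm,X.min(0),X.max(0),np.median(X,0))
print("scene handle");print(Q[176:192:3,232:246:3].reshape(-1,3))
X=Q[150:205,225:275].reshape(-1,3);X=X[X[:,2]>.14];print(X.min(0),X.max(0))
# fit ball in scene: pixels around 298,152
X=Q[146:158,292:304][s["image"][146:158,292:304].max(-1)<60];print("ballS",np.nanmedian(X,0),X.min(0),X.max(0))
a=cv2.resize(s["image"][140:215,225:325],None,fx=8,fy=8,interpolation=cv2.INTER_CUBIC);cv2.imwrite("pics/c1.png",a)
E
```

```text
handle top row187
[[ 0.536 -0.152  0.225]
 [ 0.535 -0.158  0.232]
 [ 0.529 -0.164  0.269]
 [ 0.529 -0.17   0.27 ]
 [ 0.529 -0.175  0.268]
 [ 0.541 -0.182  0.183]
 [ 0.541 -0.189  0.184]
 [ 0.542 -0.195  0.181]
 [ 0.542 -0.201  0.181]
 [ 0.541 -0.207  0.183]
 [ 0.542 -0.213  0.181]
 [ 0.541 -0.22   0.184]
 [ 0.541 -0.226  0.184]
 [ 0.541 -0.232  0.186]
 [ 0.568 -0.251  0.003]
 [ 0.568 -0.259 -0.002]]
wheel col260
[[ 0.642 -0.174  0.009]
 [ 0.583 -0.172  0.246]
 [ 0.573 -0.172  0.259]
 [ 0.564 -0.172  0.265]
 [ 0.556 -0.172  0.268]
 [ 0.548 -0.172  0.269]
 [ 0.54  -0.172  0.272]
 [ 0.533 -0.172  0.269]
 [ 0.525 -0.172  0.266]
 [ 0.518 -0.172  0.265]
 [ 0.511 -0.171  0.264]
 [ 0.504 -0.171  0.259]
 [ 0.497 -0.171  0.249]
 [ 0.49  -0.171  0.239]
 [ 0.484 -0.171  0.226]]
ball 30 [ 0.477 -0.104  0.294] [ 0.465 -0.111  0.29 ] [ 0.486 -0.091  0.298]
handle 42 [ 0.537 -0.22   0.18 ] [ 0.533 -0.236  0.176] [ 0.551 -0.189  0.184]
bottle [ 0.688 -0.334  0.009] [ 0.745 -0.279  0.125] [ 0.706 -0.302  0.081]
key [ 0.503 -0.402  0.008] [ 0.593 -0.3    0.022] [ 0.527 -0.363  0.013]
box [ 0.277 -0.399
[... 209 characters left out ...]
2]
 [ 0.354 -0.428 -0.001]
 [ 0.345 -0.422 -0.003]
 [ 0.591 -0.169  0.236]
 [ 0.588 -0.163  0.237]
 [ 0.372 -0.425 -0.004]
 [ 0.55  -0.231  0.178]
 [ 0.548 -0.222  0.181]
 [ 0.593 -0.168  0.229]
 [ 0.59  -0.161  0.231]
 [ 0.384 -0.413 -0.004]
 [ 0.555 -0.226  0.174]
 [ 0.553 -0.217  0.176]
 [ 0.596 -0.165  0.223]
 [ 0.588 -0.163  0.221]
 [ 0.4   -0.397 -0.001]
 [ 0.392 -0.391 -0.002]
 [ 0.553 -0.218  0.167]
 [ 0.595 -0.166  0.214]
 [ 0.591 -0.161  0.214]
 [ 0.411 -0.387 -0.002]
 [ 0.404 -0.379 -0.002]
 [ 0.412 -0.357  0.013]
 [ 0.595 -0.166  0.205]
 [ 0.591 -0.161  0.206]]
[ 0.489 -0.235  0.161] [ 0.596 -0.086  0.269]
ballS [ 0.485 -0.095  0.292] [ 0.475 -0.104  0.282] [ 0.49  -0.086  0.298]
```

View pics/c1.png

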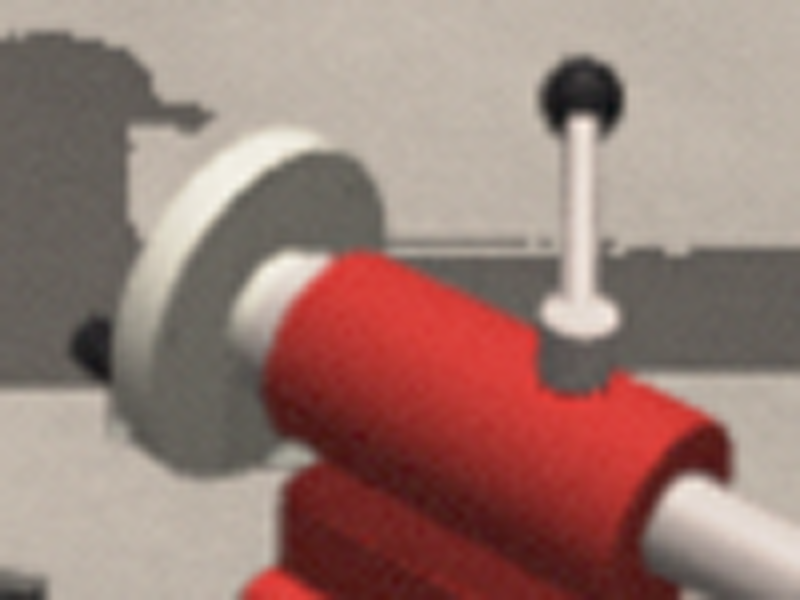

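The crop shows the wheel edge-on, with the handle's tip at crop (90,345), so it is below the axis. Together with the depth readings this puts the handle at bottom dead centre, with its axis near x=0.541, z=0.173. Next I'll check whether the arm can reach a circle with the closed fingers parallel to the handle.

```bash
cat >> h.py <<'E'
from scipy.spatial.transform import Rotation as R
C=np.array([.541,-.178,.215]); RH=.042
def quat(roll,yaw=0,pitch=0):
    # roll 0: tool z=+y, tool y=+z(up), x = y cross z
    z=np.array([0,1,0]);y=np.array([0,0,1]);x=np.cross(y,z)
    B=R.from_matrix(np.stack([x,y,z],1))
    return (R.from_euler('z',yaw,degrees=True)*R.from_euler('x',pitch,degrees=True)*B*R.from_euler('z',roll,degrees=True)).as_quat()
E
python3 - <<'E'
from cell import r
from h import *
np.set_printoptions(precision=2,suppress=True)
print(len(P:=cloud(dict(np.load("top0.npz")))),P[182,198],P[131,[150,200,250]][:,0],P[266,[150,200,250]][:,0],P[[140,180,240,260],268][:,1])
for yaw in(0,30,-20):
  for pitch in (0,-30):
   for roll in range(0,360,45):
    ok=[];js=[]
    for a in range(0,360,30):
        p=C+[.05*np.sin(np.radians(a)),-.035,.05*np.cos(np.radians(a))]
        j=r.ik(p,quat(roll,yaw,pitch)); ok.append(j is not None)
        if j is not None: js.append(j)
    if any(ok): js=np.array(js);print(yaw,pitch,roll,sum(ok),js.min(0),js.max(0))
E
```

```text
384 [ 0.54 -0.05  0.27] [0.7 0.7 0.7] [0.38 0.38 0.38] [-0.19 -0.19 -0.19 -0.19]
0 0 0 12 [-0.84  0.61  0.51 -1.56 -2.4  -1.56] [-0.76  0.81  0.75 -1.4  -2.33 -1.33]
0 0 45 12 [-0.84  0.61  0.51 -1.56 -2.4  -2.35] [-0.76  0.81  0.75 -1.4  -2.33 -2.12]
0 0 90 5 [-0.83  0.63  0.51 -1.45 -2.39 -2.97] [-0.77  0.8   0.67 -1.4  -2.33 -2.9 ]
0 0 135 12 [-0.84  0.61  0.51 -1.56 -2.4   2.36] [-0.76  0.81  0.75 -1.4  -2.33  2.59]
0 0 180 12 [-0.84  0.61  0.51 -1.56 -2.4   1.58] [-0.76  0.81  0.75 -1.4  -2.33  1.81]
0 0 225 12 [-0.84  0.61  0.51 -1.56 -2.4   0.79] [-0.76  0.81  0.75 -1.4  -2.33  1.02]
0 0 270 12 [-0.84  0.61  0.51 -1.56 -2.4   0.01] [-0.76  0.81  0.75 -1.4  -2.33  0.24]
0 0 315 12 [-0.84  0.61  0.51 -1.56 -2.4  -0.78] [-0.76  0.81  0.75 -1.4  -2.33 -0.55]
0 -30 0 12 [-0.67  0.39  0.44 -1.06 -2.22 -1.42] [-0.6   0.58  0.73 -0.95 -2.11 -1.22]
0 -30 45 12 [-0.67  0.39  0.44 -1.06 -2.22 -2.21] [-0.6   0.58  0.73 -0.95 -2.11 -2.  ]
0 -30 90 12 [-0.67  0.39  0.44 -1.06 -2.22 -2.99] [-0.6   0.58  0.73 -0.95 -2.11 -2.79]
0 -30 135 12 [-0.67  0.39  0.44 -1.06 -2.22  2.51] [-0.6   0.58  
[... 2524 characters left out ...]
.18  0.2  -1.06 -1.97 -1.51] [-0.67  0.35  0.42 -1.   -1.85 -1.34]
-20 -30 45 12 [-0.77  0.18  0.2  -1.06 -1.97 -2.3 ] [-0.67  0.35  0.42 -1.   -1.85 -2.12]
-20 -30 90 5 [-0.77  0.18  0.2  -1.02 -1.95 -2.95] [-0.69  0.33  0.31 -1.   -1.85 -2.91]
-20 -30 135 12 [-0.77  0.18  0.2  -1.06 -1.97  2.42] [-0.67  0.35  0.42 -1.   -1.85  2.59]
-20 -30 180 12 [-0.77  0.18  0.2  -1.06 -1.97  1.63] [-0.67  0.35  0.42 -1.   -1.85  1.8 ]
-20 -30 225 12 [-0.77  0.18  0.2  -1.06 -1.97  0.85] [-0.67  0.35  0.42 -1.   -1.85  1.02]
-20 -30 270 12 [-0.77  0.18  0.2  -1.06 -1.97  0.06] [-0.67  0.35  0.42 -1.   -1.85  0.23]
-20 -30 315 12 [-0.77  0.18  0.2  -1.06 -1.97 -0.73] [-0.67  0.35  0.42 -1.   -1.85 -0.55]
```

Run:
```python
from cell import r
from h import *
import cv2
np.set_printoptions(precision=4,suppress=True)
q=quat(270)
r.set_gripper(0)
r.move_straight([.40,-.45,.30],rate=.2,attitude=quat(270,0,-45))
r.move_straight([.56,-.31,.26],rate=.2,attitude=q)
r.move_straight([.592,-.28,.174],rate=.12)
print(r.move_straight([.592,-.212,.174],rate=.08,f_stop=4),r.state()["tcp_pos"],r.state()["contact_force"])
print(r.move_straight([.555,-.212,.174],rate=.02,f_stop=1.5))
s=r.state();print(s["time_s"],s["tcp_pos"],s["contact_force"],s["finger_gap"])
f=r.grab_frame("top");cv2.imwrite("pics/t1.png",cv2.resize(f["image"][120:280,180:380],None,fx=4,fy=3.75,interpolation=cv2.INTER_CUBIC))
```

```text
False [ 0.5919 -0.2125  0.174 ] [-0.2041  0.6292  0.2517]
True
6.9333 [ 0.5627 -0.2122  0.1736] [ 0.8177 -2.6638  1.1139] 0.00031938490949463285
```

View pics/t1.png

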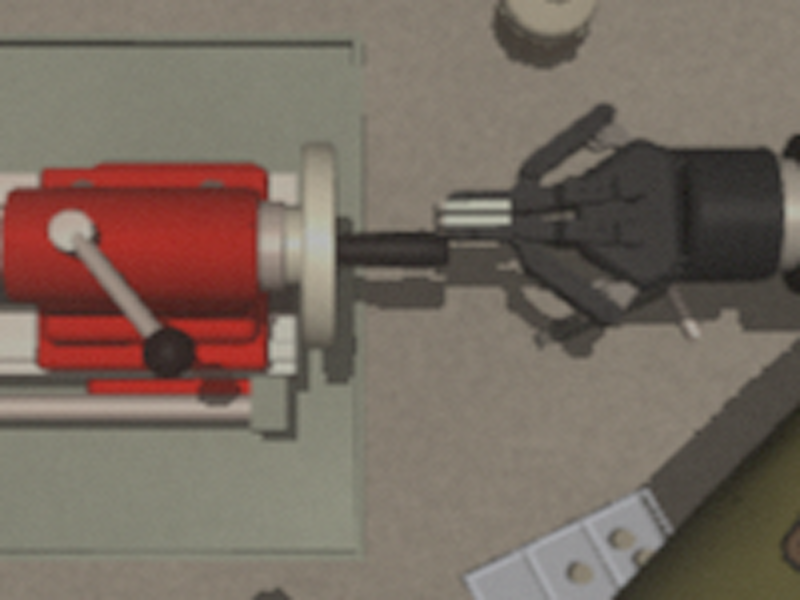

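Run:
```python
from cell import r
from h import *
np.set_printoptions(precision=3,suppress=True,linewidth=150)
s=r.state();print(s["tcp_pos"],s["tool_rot"],quat(270),s["contact_force"])
f=r.grab_frame("top");P=cloud(f)
for row in range(168,190,2): print(row,[tuple(np.round(P[row,c],3)) for c in (285,288,290,292,296,300,306,312)])
```

```text
[ 0.563 -0.212  0.173] [-0.499  0.5    0.5    0.5  ] [ 0.5 -0.5 -0.5 -0.5] [ 0.265 -1.146  1.051]
168 [(np.float64(0.613), np.float64(-0.235), np.float64(0.0)), (np.float64(0.613), np.float64(-0.243), np.float64(0.001)), (np.float64(0.613), np.float64(-0.248), np.float64(0.0)), (np.float64(0.613), np.float64(-0.252), np.float64(0.002)), (np.float64(0.613), np.float64(-0.262), np.float64(0.001)), (np.float64(0.613), np.float64(-0.272), np.float64(-0.0)), (np.float64(0.612), np.float64(-0.287), np.float64(0.002)), (np.float64(0.579), np.float64(-0.281), np.float64(0.178))]
170 [(np.float64(0.608), np.float64(-0.235), np.float64(-0.0)), (np.float64(0.608), np.float64(-0.243), np.float64(0.0)), (np.float64(0.609), np.float64(-0.248), np.float64(-0.003)), (np.float64(0.608), np.float64(-0.253), np.float64(-0.002)), (np.float64(0.609), np.float64(-0.263), np.float64(-0.005)), (np.float64(0.608), np.float64(-0.272), np.float64(-0.001)), (np.float64(0.608), np.float64(-0.287), np.float64(-0.002)), (np.float64(0.574), np.float64(-0.28), np.float64(0.184))]
172 [(np.float64(0.603), np.float64(
[... 3598 characters left out ...]
p.float64(-0.262), np.float64(-0.002)), (np.float64(0.568), np.float64(-0.271), np.float64(0.001)), (np.float64(0.568), np.float64(-0.286), np.float64(0.001)), (np.float64(0.541), np.float64(-0.279), np.float64(0.182))]
188 [(np.float64(0.537), np.float64(-0.224), np.float64(0.182)), (np.float64(0.537), np.float64(-0.23), np.float64(0.182)), (np.float64(0.537), np.float64(-0.234), np.float64(0.182)), (np.float64(0.563), np.float64(-0.252), np.float64(-0.0)), (np.float64(0.563), np.float64(-0.261), np.float64(0.0)), (np.float64(0.563), np.float64(-0.271), np.float64(-0.0)), (np.float64(0.563), np.float64(-0.286), np.float64(-0.001)), (np.float64(0.536), np.float64(-0.279), np.float64(0.185))]
```

The crop shows the fingertips at crop x≈440 (y≈-0.230) barely overlapping the end of the handle at crop x≈448. That puts the tips about 18 mm behind the TCP, not ahead of it. I'll back off, go deeper and touch again.

Run:
```python
from cell import r
from h import *
import cv2
np.set_printoptions(precision=4,suppress=True,linewidth=150)
def st(t):
    s=r.state();print(t,s["time_s"],s["tcp_pos"],s["contact_force"])
r.move_straight([.592,-.212,.174],rate=.06);st("back")
print(r.move_straight([.592,-.180,.174],rate=.03,f_stop=3));st("in")
f=r.grab_frame("top");P=cloud(f)
X=P[150:182,262:300].reshape(-1,3);X=X[(X[:,2]>.15)&(X[:,2]<.2)&(X[:,0]>.56)];print("tip",X[:,1].max(),X[:,0].min(),X[:,0].max(),X[:,2].max())
print(r.move_straight([.550,-.180,.174],rate=.02,f_stop=2));st("touch")
f=r.grab_frame("top");cv2.imwrite("pics/t2.png",cv2.resize(f["image"][120:280,180:380],None,fx=4,fy=3.75,interpolation=cv2.INTER_CUBIC))
```

```text
back 7.675 [ 0.592  -0.2119  0.1737] [-0.6952 -1.0769  0.1788]
False
in 8.8917 [ 0.592  -0.1802  0.1739] [-0.3983  0.1375  0.5429]
tip -0.199483324197363 0.5607309211415225 0.6169916325917552 0.18965286461993758
True
touch 10.1667 [ 0.5684 -0.18    0.1737] [ 0.5993 -0.4158  0.3038]
```

View pics/t2.png

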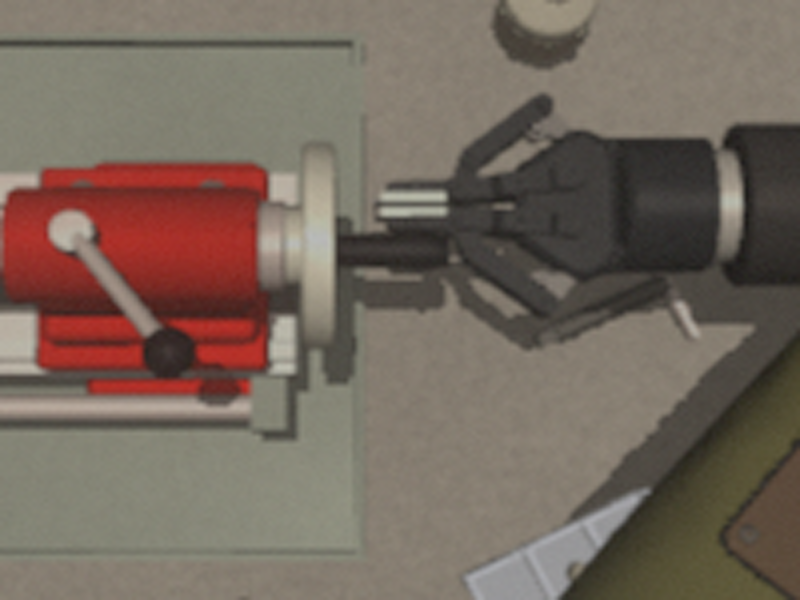

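This crop shows the tips at crop x≈378 beside the handle. The gripper's side links, around (455,250), are close to the handle's end, so I'll use a shallower overlap of about 26 mm and touch again.

Run:
```python
from cell import r
from h import *
import cv2
np.set_printoptions(precision=4,suppress=True,linewidth=150)
def st(t):
    s=r.state();print(t,s["time_s"],s["tcp_pos"],s["contact_force"])
r.move_straight([.585,-.180,.174],rate=.06)
r.move_straight([.585,-.193,.174],rate=.06);st("back")
print(r.move_straight([.545,-.193,.174],rate=.02,f_stop=2));st("touch")
f=r.grab_frame("top");P=cloud(f)
X=P[178:194,268:282].reshape(-1,3);X=X[(X[:,2]>.14)&(X[:,2]<.2)];print("handle",X.min(0),X.max(0),np.median(X,0))
cv2.imwrite("pics/t3.png",cv2.resize(f["image"][150:230,250:350],None,fx=8,fy=7.5,interpolation=cv2.INTER_CUBIC))
```

```text
back 11.0167 [ 0.5849 -0.1937  0.1738] [ 0.7558 -1.2684  1.0025]
True
touch 12.05 [ 0.5677 -0.193   0.1737] [ 1.6392 -0.12    1.3265]
handle [ 0.5301 -0.2163  0.1668] [ 0.5592 -0.1886  0.1869] [ 0.5397 -0.2032  0.1802]
```

View pics/t3.png

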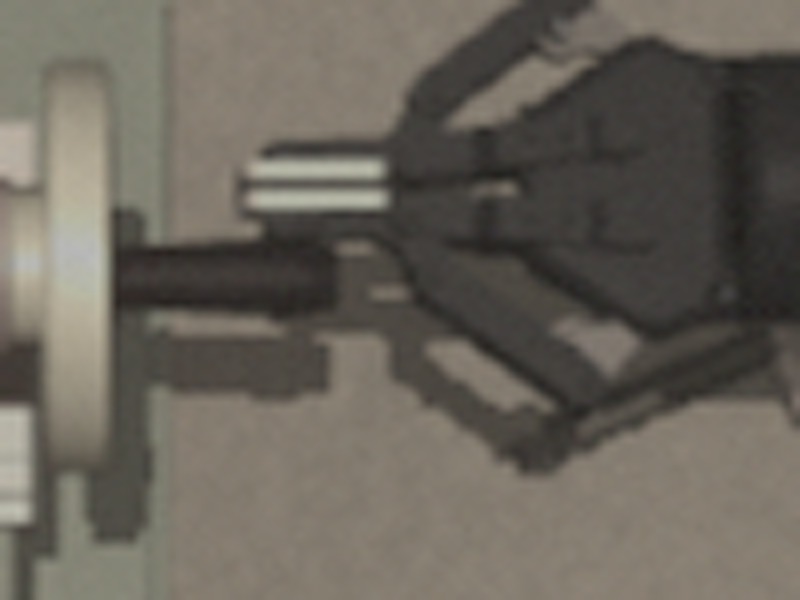

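The crop shows clean contact: finger edge at row ≈240 against the handle side at row ≈245, with the links clear. Now the first half turn.

```bash
cat >> h.py <<'E'
from scipy.optimize import brentq
C2=np.array([.5422,.215]); HX,HZ,RR=.0145,.011,.011; Y=-.196
def peg(th,extra=0):
    """TCP for the finger just touching the handle when the wheel has turned th rad"""
    a=np.pi+th; h=C2+RH*np.array([np.sin(a),np.cos(a)]); t=np.array([np.cos(a),-np.sin(a)])
    g=lambda d:np.hypot(*np.maximum(np.abs(t*d)-[HX,HZ],0))-RR
    c=h-t*(brentq(g,.005,.08)+extra); return [c[0],Y,c[1]]
def push(r,a,b,n,rate=.04):
    F=0
    for th in np.linspace(a,b,n+1)[1:]:
        hit=r.move_straight(peg(th),rate=rate,f_stop=15); F=max(F,np.linalg.norm(r.state()["contact_force"]))
        if hit: print("STOP at",th);break
    s=r.state();print("th",th,"t",s["time_s"],s["tcp_pos"],s["contact_force"],"Fmax",F)
def handle(r,lo=(.46,-.236,.14),hi=(.63,-.187,.30)):
    out={}
    for n in("top","scene"):
        f=r.grab_frame(n);X=cloud(f);m=((X>lo)&(X<hi)).all(-1)&(f["image"].max(-1)<70)
        out[n]=(f,X,m)
    return out
E
python3 - <<'E'
from cell import r
from h import *
import cv2
np.set_printoptions(precision=4,suppress=True,linewidth=150)
print(peg(0),peg(np.pi/2),peg(np.pi))
push(r,0,np.radians(90),9)
push(r,np.radians(90),np.radians(180),9)
f=r.grab_frame("top");P=cloud(f)
cv2.imwrite("pics/t4.png",cv2.resize(f["image"][140:240,230:330],None,fx=6,fy=6,interpolation=cv2.INTER_CUBIC))
for c in (268,272,276,280): print(P[176:202:3,c])
E
```

```text
[np.float64(0.5677), -0.196, np.float64(0.173)] [np.float64(0.5002), -0.196, np.float64(0.193)] [np.float64(0.5167), -0.196, np.float64(0.257)]
th 1.5707963267948966 t 15.4833 [ 0.5    -0.1961  0.1935] [ 0.2299 -0.032  -0.4994] Fmax 2.787841718588432
th 3.141592653589793 t 18.7 [ 0.5171 -0.1959  0.2572] [-1.6873 -0.5202 -1.0432] Fmax 2.4680989655898804
[[ 0.5899 -0.1926  0.022 ]
 [ 0.543  -0.1869  0.263 ]
 [ 0.5365 -0.1868  0.2677]
 [ 0.5318 -0.1868  0.2609]
 [ 0.5601 -0.1922  0.0255]
 [ 0.5529 -0.1921  0.0254]
 [ 0.5464 -0.1921  0.02  ]
 [ 0.539  -0.192   0.0209]
 [ 0.5314 -0.1919  0.0241]]
[[ 0.5934 -0.2029  0.0007]
 [ 0.5425 -0.1944  0.2657]
 [ 0.5365 -0.1943  0.2672]
 [ 0.5316 -0.1944  0.2617]
 [ 0.5637 -0.2026  0.0005]
 [ 0.5564 -0.2025 -0.0005]
 [ 0.5484 -0.2022  0.0041]
 [ 0.5414 -0.2023  0.0006]
 [ 0.5341 -0.2022  0.0002]]
[[ 0.5929 -0.2127  0.0032]
 [ 0.5422 -0.2019  0.2669]
 [ 0.5372 -0.202   0.2623]
 [ 0.5315 -0.202   0.2621]
 [ 0.5635 -0.2123  0.001 ]
 [ 0.5564 -0.2123 -0.0015]
 [ 0.5481 -0.212   0.0053]
 [ 0.5421 -0.2123 -0.0051]
 [ 0.5342 -0.212  -0.0011]]
[[ 0.5928 -0.2225  0.0031]
 [ 0.5425 -0.2096  0.265 ]
 [ 0.5364 -0.2094  0.2669]
 [ 0.531  -0.2094  0.2651]
 [ 0.5637 -0.2222 -0.0006]
 [ 0.5561 -0.222   0.0004]
 [ 0.5491 -0.2221 -0.003 ]
 [ 0.5415 -0.2219 -0.0009]
 [ 0.5342 -0.2218 -0.0024]]
```

View pics/t4.png

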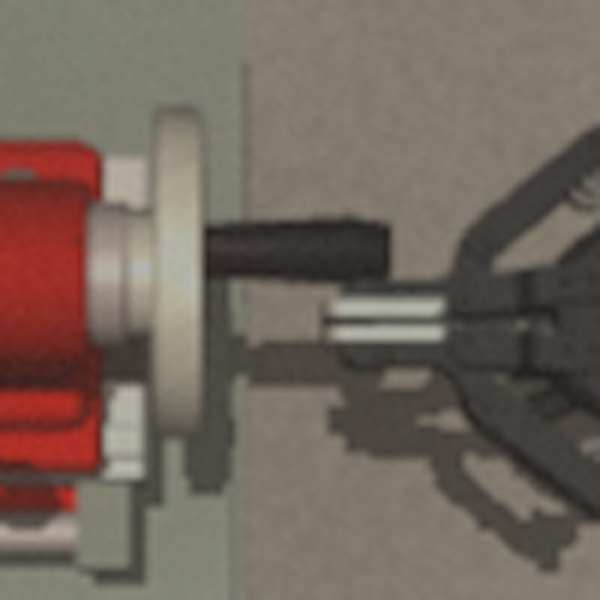

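The crop shows the handle on top of the wheel at half a turn (x≈0.538), with the finger behind it on the −x side, as planned. Next is the second half. I'll stop a little short and compare the handle's position with its start position.

```bash
cat >> h.py <<'E'
def hx(P,z0,z1):
    """x of handle edges/centre at bottom, from the top cloud columns near the root"""
    o=[]
    for c in range(269,281):
        X=P[170:205,c]; X=X[(X[:,2]>z0)&(X[:,2]<z1)&(np.abs(X[:,0]-.541)<.045)]; o.append([X[:,0].min(),X[:,0].max(),X[:,2].max(),np.nanmedian(X[:,1])])
    return np.median(o,0)
E
python3 - <<'E'
from cell import r
from h import *
np.set_printoptions(precision=4,suppress=True,linewidth=150)
print("start",hx(cloud(dict(np.load("top0.npz"))),.155,.2))
D=np.radians
push(r,D(180),D(270),9)
push(r,D(270),D(350),8)
print("350?",hx(cloud(r.grab_frame("top")),.155,.2))
P=cloud(f:=r.grab_frame("top"))
for c in (270,274):
  for v in range(176,198): print(c,v,P[v,c],f["image"][v,c].max()) if P[v,c,2]>.1 else 0
E
```

```text
start [ 0.5323  0.5507  0.1841 -0.2021]
th 4.71238898038469 t 22.125 [ 0.5844 -0.196   0.2364] [-0.9353  0.2276  1.1642] Fmax 3.412052170838545
th 6.1086523819801535 t 24.9667 [ 0.5746 -0.196   0.1777] [ 0.3634 -1.0772  0.562 ] Fmax 2.897279056251159
350? [ 0.5385  0.5568  0.1852 -0.2022]
270 180 [ 0.5541 -0.1929  0.1825] 51
270 181 [ 0.5522 -0.1929  0.1808] 53
270 182 [ 0.5497 -0.1928  0.1838] 58
270 183 [ 0.5479 -0.1929  0.1818] 57
270 184 [ 0.5455 -0.1928  0.1838] 54
270 185 [ 0.5435 -0.1928  0.1831] 53
270 186 [ 0.5418 -0.1928  0.1809] 48
270 187 [ 0.54   -0.1928  0.1786] 61
270 188 [ 0.5391 -0.193   0.1705] 95
274 179 [ 0.5568 -0.2014  0.1784] 62
274 180 [ 0.5539 -0.2012  0.183 ] 50
274 181 [ 0.5519 -0.2012  0.1824] 52
274 182 [ 0.5497 -0.2011  0.183 ] 57
274 183 [ 0.5473 -0.201   0.1853] 62
274 184 [ 0.5454 -0.201   0.1842] 57
274 185 [ 0.5431 -0.2009  0.1858] 49
274 186 [ 0.5417 -0.2011  0.1811] 48
274 187 [ 0.5401 -0.2012  0.1773] 51
274 188 [ 0.5385 -0.2012  0.1744] 100
```

The handle is 6 mm short, about 0.15 rad. I'll finish with that correction, back off, check it, and move over to the clamp.

Run:
```python
from cell import r
from h import *
import cv2
np.set_printoptions(precision=4,suppress=True,linewidth=150)
push(r,6.1087,6.262,3,rate=.03)
p=r.state()["tcp_pos"]
r.move_straight([p[0]+.022,Y,p[2]],rate=.08)
r.hold(.25)
r.move_straight([p[0]+.022,-.27,p[2]],rate=.15)
f=r.grab_frame("top");P=cloud(f)
print("end",hx(P,.155,.2),"start",hx(cloud(dict(np.load("top0.npz"))),.155,.2))
m=f["image"][208:222,214:232].max(-1)<45;X=P[208:222,214:232][m];print("ball",np.nanmedian(X,0),X.min(0),X.max(0))
cv2.imwrite("pics/t5.png",f["image"])
q=quat(270,0,-90)
print(r.ik([.505,-.14,.36],q),r.ik([.47,-.03,.25],q),r.state()["time_s"])
```

```text
th 6.262 t 25.8167 [ 0.5684 -0.196   0.1735] [ 1.4577 -0.3538  1.1673] Fmax 2.429195073103655
end [ 0.5324  0.5507  0.184  -0.2021] start [ 0.5323  0.5507  0.1841 -0.2021]
  return np.nanmean(a, axis, out=out, keepdims=keepdims)
Traceback (most recent call last):
ValueError: zero-size array to reduction operation minimum which has no identity
```

The wheel is back at its start angle to within 0.2 mm. Now the clamp.

```bash
cat >> h.py <<'E'
PV=np.array([.541,-.053]); QD=quat(270,0,-90)
def pegc(j,z,extra=0):
    b=j-np.pi/4; h=PV+.08*np.array([-np.cos(b),np.sin(b)]); t=np.array([np.sin(b),np.cos(b)])
    g=lambda d:np.hypot(*np.maximum(np.abs(t*d)-[.0145,.011],0))-.0125
    c=h-t*(brentq(g,.005,.08)+extra); return [c[0],c[1],z]
def ball(P):
    X=P[190:235,170:240].reshape(-1,3);X=X[(X[:,2]>.286)&(X[:,2]<.31)&(X[:,0]<.52)]
    c=(X.min(0)+X.max(0))/2; return len(X),c,np.arctan2(c[1]-PV[1],-(c[0]-PV[0]))+np.pi/4
E
python3 - <<'E'
from cell import r
from h import *
import cv2
np.set_printoptions(precision=4,suppress=True,linewidth=150)
print("ball",ball(cloud(r.grab_frame("top"))))
print(pegc(.13,.25,.02),pegc(.13,.25),pegc(1.3,.25))
r.move_straight([.57,-.29,.36],rate=.2)
a=pegc(.05,.36,.02)
r.move_straight(a,rate=.15,attitude=QD)
print(r.move_straight(a[:2]+[.250],rate=.08,f_stop=4))
s=r.state();print(s["time_s"],s["tcp_pos"],s["contact_force"])
f=r.grab_frame("scene");cv2.imwrite("pics/s6.png",cv2.resize(f["image"][80:230,210:360],None,fx=4,fy=4,interpolation=cv2.INTER_CUBIC))
E
```

```text
ball (154, array([ 0.4787, -0.0998,  0.2938]), np.float64(0.14073131166697794))
[np.float64(0.507502903631232), np.float64(-0.1406874810173413), 0.25] [np.float64(0.49531340447738775), np.float64(-0.12483137461070948), 0.25] [np.float64(0.4580736225266663), np.float64(-0.03712493669628781), 0.25]
False
31.575 [ 0.5154 -0.1438  0.2506] [0.4034 0.1689 0.772 ]
```

View pics/s6.png

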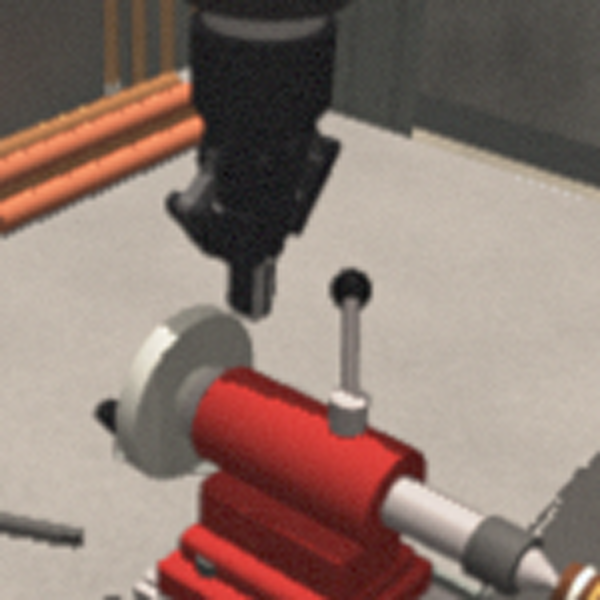

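The crop shows the fingertips at crop (250,315), behind the ball at (350,288) on the wheel side, and clear of everything. I'll measure the tip height, then push.

Run:
```python
from cell import r
from h import *
np.set_printoptions(precision=4,suppress=True,linewidth=150)
P=cloud(r.grab_frame("scene"));X=P[135:165,262:285].reshape(-1,3);X=X[(np.abs(X[:,0]-.515)<.03)&(np.abs(X[:,1]+.144)<.012)&(X[:,2]>.25)]
zt=X[:,2].min();print("tip z",zt)
if not .262<zt<.280: raise SystemExit("check height")
z=.25;F=0
for j in np.arange(0.05,1.36,.1):
    hit=r.move_straight(pegc(j,z),rate=.04,f_stop=8);s=r.state();F=max(F,np.linalg.norm(s["contact_force"]))
    if hit: break
print(j,hit,s["tcp_pos"],s["contact_force"],F,s["time_s"])
print("ball",ball(cloud(r.grab_frame("top"))))
```

```text
tip z 0.26895059342087224
1.3500000000000003 False [ 0.4585 -0.0333  0.2499] [-0.7273 -0.3035 -0.4677] 1.5767287112456518 37.0583Traceback (most recent call last):
  File "<stdin>", line 12, in <module>
  File "h.py", line 46, in ball
    c=(X.min(0)+X.max(0))/2; return len(X),c,np.arctan2(c[1]-PV[1],-(c[0]-PV[0]))+np.pi/4
       ~~~~~^^^
    return umr_minimum(a, axis, None, out, keepdims, initial, where)
ValueError: zero-size array to reduction operation minimum which has no identity
```

Run:
```python
from cell import r
from h import *
import cv2
np.set_printoptions(precision=4,suppress=True,linewidth=150)
for j in (1.42,1.5,1.58):
    hit=r.move_straight(pegc(j,.25),rate=.02,f_stop=6);s=r.state()
    if hit: break
print(j,hit,s["tcp_pos"],s["contact_force"],s["time_s"])
f=r.grab_frame("scene");P=cloud(f);m=((P>[.43,-.08,.275])&(P<[.52,.03,.302])).all(-1)&(f["image"].max(-1)<60);X=P[m];print(len(X),np.median(X,0),X.min(0),X.max(0)) if m.any() else print("none")
cv2.imwrite("pics/s7.png",cv2.resize(f["image"][80:230,210:360],None,fx=4,fy=4,interpolation=cv2.INTER_CUBIC))
```

```text
1.42 True [ 0.4583 -0.0328  0.2499] [-0.4959 -1.7636  1.402 ] 37.325
131 [ 0.474  -0.0131  0.2925] [ 0.4604 -0.0356  0.2772] [0.4859 0.0014 0.3018]
```

View pics/s7.png

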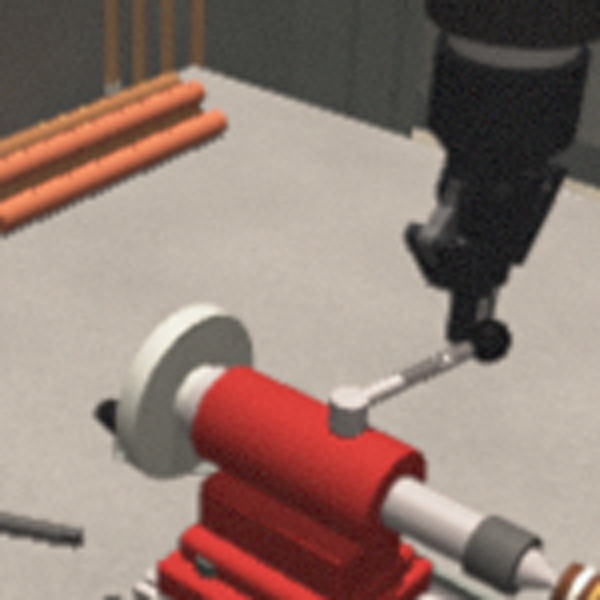

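The lever is round, with the ball at crop (488,340), and the finger met the stop. I'll back off, lift clear and check before handing in.

Run:
```python
from cell import r
from h import *
np.set_printoptions(precision=4,suppress=True,linewidth=150)
r.hold(.3)
r.move_straight([.452,-.06,.25],rate=.08)
r.move_straight([.452,-.06,.36],rate=.12)
r.move_straight([.42,-.22,.38],rate=.2)
P=cloud(r.grab_frame("top"))
print("ball",ball(P)); print("wheel",hx(P,.155,.2))
s=r.state();print(s["time_s"],s["contact_force"])
b=ball(P)[2]
if b>1.2: print(r.hand_in())
```

```text
Traceback (most recent call last):
  File "h.py", line 46, in ball
    c=(X.min(0)+X.max(0))/2; return len(X),c,np.arctan2(c[1]-PV[1],-(c[0]-PV[0]))+np.pi/4
       ~~~~~^^^
ValueError: zero-size array to reduction operation minimum which has no identity
```

Run:
```python
from cell import r
from h import *
np.set_printoptions(precision=4,suppress=True,linewidth=150)
f=r.grab_frame("scene");P=cloud(f);m=((P>[.43,-.06,.272])&(P<[.50,.03,.305])).all(-1)&(f["image"].max(-1)<70);X=P[m]
c=(X.min(0)+X.max(0))/2;print(m.sum(),c,X.min(0),X.max(0),"joint",np.arctan2(c[1]-PV[1],PV[0]-c[0])+np.pi/4)
def h(F):
    Q=cloud(F);m=((Q>[.5,-.245,.14])&(Q<[.6,-.19,.25])).all(-1);return m.sum(),np.median(Q[m],0)
print(h(f),h(dict(np.load("scene0.npz"))),r.state()["contact_force"],r.state()["time_s"])
```

```text
75 [ 0.4766 -0.0079  0.2902] [ 0.4677 -0.0169  0.2814] [0.4855 0.0011 0.299 ] joint 1.3964436342022937
(np.int64(38), array([ 0.5524, -0.2249,  0.1772])) (np.int64(37), array([ 0.5526, -0.2249,  0.1772])) [ 0.7511  0.6849 -0.3641] 40.3167
```

```bash
python3 -c "
from cell import r
print(r.hand_in())"
```

```text
the job is handed in; nothing more can be done
None
```

I handed the job in at about 40 s of robot time, result not reported: the wheel is one full turn on (handle within 0.3 mm of its start), the clamp is at its stop, the arm is clear, and I didn't re-measure the bottle, key and box at the end.

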